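# Hoop the leaning punch, then knock it down

## Robot

A 6-joint arm with a two-finger parallel gripper is mounted at the origin on the work surface. World frame = base frame: x ahead of the robot, y to its left, z up, the work surface at z = 0. Lengths are in m, angles in rad, forces in N, time in s.
With the tool pointing down it reaches from about 0.35 to 0.925 m from the base axis. Payload 6.4 kg.
Tool frame: the origin (TCP) lies midway between the tips of the shut fingers; the grasp point (between the pads) lies 19 mm behind it; z points along the fingers, y is the line along which they close (so a half turn about z gives the same grasp; the last joint's range is limited). The gripper opens to 85 mm and grips with 20 to 120 N. Pads are 22 mm wide; open, the fingers measure 114 mm over their backs; the gripper's body (76 mm by 85 mm) begins 54 mm behind the grasp point. The pads swing forward as they close: fully open they stand 13 mm farther back than shut.
Start: joints at [0.928, 0.245, 1.558, -0, 1.339, -0.174], TCP at [0.294, 0.58, 0.231] pointing down, gripper open.
Joint ranges: [-3.13, 3.13], [-1.02, 2.26], [0.13, 2.54], [-0.95, 4.09], [0.21, 2.88], [-2.74, 2.74]. Speed limits (rad/s): [2.57, 2.57, 3.14, 3.14, 3.14, 3.14].

## Interface

Orientations are given as a unit quaternion [x, y, z, w].
In Python, from rig import * gives the robot as it stands.
- The arm moves only by the tool servo_tool, never from a script. Its arguments are lists of equal length, an entry for each row: "travel": the shift along the world's x, y, z in m, a list of three; "rotation": the turn, a rotation vector about the world's x, y, z in degrees, a list of three; "hand": the gripper command: -1 is shut, 1 is fully open, values between are in proportion. In form: {"travel": [[x, y, z], ...], "rotation": [[rx, ry, rz], ...], "hand": [hand, ...]}. A call has 1 to 20 rows; each row is the pose to reach, as a shift and turn from the pose commanded when the call began; what a row does not reach only later rows make up. A row lasts 1/12 s, in which the tool goes at most 41.7 mm and 7.16 degrees, less where a joint would pass 70% of its speed; a pose out of reach is approached as far as the arm can. A call with a gripper value outside its range is refused whole. The fingers move at their own pace and stop on an object; "squeeze" is the grip in N (left out, the last holds). Time passes only in rows, so rows that repeat a pose let the fingers close. It gives the time, the measured TCP pose, the force, the opening and the grip force at its end, in the units of the state.
- get_obs(): the state, without advancing time (a new reading comes with each control period).
- grab_frame(name): name is "scene" or "top" or "wrist"; returns (picture, depth): 420x560x3 uint8, red, green, blue; 420x560 float32, m along the optical axis (not along the pixel's ray), 0 where there is no reading.
- calibration(name): a dict with "fx", "fy", "cx", "cy" (pixels), "world_to_cam" (4x4, takes a point from world to camera coordinates); the wrist camera has in their place "mount" (4x4, takes a point from camera to tool coordinates, whose origin is the TCP and whose axes are the flange's). Camera axes: x right, y down, z forward; pixel columns grow to the right and rows downward; lengths in m; the calibration is good to about 2 mm. A picture is of the moment at which its call begins: read the wrist's pose just before it. calibration takes no time and is no camera call.
- hand_in(): hands the job in; it is judged then, once.
The state is a dict: "t": time; "qpos": joint angles; "joint_vel": joint speeds; "tau": joint torques, N m; "ee_pos": TCP position; "eef_rot": TCP orientation; "wrist_force": force on the tool from outside, world axes, zero at the start; "wrist_torque": the same for the moment, N m; "gripper_width": opening from 0.0 (shut) to 1.0 (fully open); "finger_force": force on a finger pad.
Only numpy, scipy, OpenCV 4.12 (cv2) and the standard library are available. Lean on these libraries where they do the work, as an engineer would, in place of code of your own. Each camera call takes 0.05 s, during which the arm holds its last target. There are 200 camera calls.

## Task

Slide the steel striking hoop over the bare top of the leaning punch's handle (it stands a little off centre in its worn guide: feel for it), fully home on its shoulder, and let go of it; be gentle, the sprung punch must not be pushed down by this. Then take the mallet, knock the hooped punch down to its stop with the mallet only, and lay the mallet back on its cork mat with its head resting on the mat. Leave the other tools, the small brass hoop and the wood where they are.

Things in the scene. Friction and masses are not known exactly. Their poses are not given: they have to be found in the camera images.
- guide: fixed guide: dark steel base plate 160 x 100 x 20 mm carrying a dark wooden block that leans 30 degrees; a punch stands in it, with a 20 mm spring under its red handle. Origin: centre of the base's underside, z up; the punch leans from vertical towards the guide's own -x (roughly towards the robot).
- guide_seat (a point): fixed to the guide, on its leaning axis (z up along it, 30 degrees from vertical), level with the middle of a hoop that is home on the undriven punch. The bush is worn: the punch stands parallel to this axis, but up to 3 mm off it along this point's x and also along its y, different in every run, steady during it and not reported: find it by touch.
- guide_top (a point): fixed to the guide, same axes, 17 mm above guide_seat: height of the flat end of the undriven punch, about 150 mm over the bench. Punch: red handle 37 mm across, 40 mm long, ending in a flat shoulder; on it a bare pale neck 29 mm across, 28 mm long, edge chamfered 0.6 mm. Shoulder 11 mm under guide_seat; the end stands 6 mm proud of a seated hoop.
- punch (a joint): how far the punch has been driven down along its leaning axis, in m: 0 as it stands, 0.012 at its stop. It starts to move at about 14 N along its axis, needs about 18 N at the stop, a few N more when driven fast, and stays where it is left.
- hoop: grey steel striking hoop, a plain ring 40 mm outside, 30.5 mm bore, 22 mm high, 85 g, standing on the bench on its end face. Origin: centre of its underside, z along its axis. It fits over the punch's neck with 1.5 mm play across the diameter, either way up, and stops on the shoulder.
- hoop_center (a point): middle of the hoop, on its axis, 11 mm above its underside
- mat: fixed brown cork mat, 200 (its x) x 300 (its y) x 4 mm, on the right of the bench; origin: centre of its underside; the mallet's place
- mallet: wooden mallet, 0.35 kg nominal, lying flat on the mat. Dark block head 70 (along the handle) x 64 x 64 mm; handle of rounded 26 (wide) x 24 (high) mm section, 150 mm long, leaves the head towards the mallet's own -x. Origin: centre of the head's underside, z up; any of the head's four 64 mm sides can strike.
- mallet_head (a point): middle of the mallet's head, 32 mm above its underside; same axes as the mallet
- mallet_grip (a point): grip point on the middle of the handle, 55 mm from the head's middle (20 mm behind the head), 32 mm above the underside; same axes
- gouge_a: bystander, leave alone: gouge with a brown wooden handle, 210 mm long, lying near the front of the bench on the left; origin: centre of its underside at the joint of handle and blade, blade to its own +x
- gouge_b: bystander, leave alone: gouge with a pale handle, 210 mm long, lying near the front of the bench on the right; origin: centre of its underside at the joint of handle and blade, blade to its own +x
- palm_gouge: bystander, leave alone: stubby palm gouge with a dark handle, 130 mm long; origin: centre of its underside at the joint of handle and blade, blade to its own +x
- blank: bystander, leave alone: pale hollowed wooden dish blank, 110 x 260 x 42 mm; origin: centre of its underside
- stone: bystander, leave alone: grey sharpening stone in a dark wooden holder, 130 x 50 x 32 mm; origin: centre of its underside
- offcut: bystander, leave alone: wooden offcut block, 90 x 45 x 35 mm; origin: centre of its underside
- small_hoop: bystander, leave alone: brass hoop, 32 mm outside, 23 mm bore, 16 mm high, standing on the bench like the steel one; too small for the handle; origin: centre of its underside
Mind the look-alikes: they are no part of the job. Leave any white look-alike of the mallet alone.

How it is judged:
On the way, in this order (a step that is already met when the one before it is completed fails the run):
1. the steel hoop is home on the shoulder of the punch (middle 3 mm above to 6 mm below guide_seat, within 5 mm sideways), let go, and the punch driven under 4 mm (z of hoop_center in the frame of guide_seat between -0.006 and 0.003 m and x of hoop_center in the frame of guide_seat between -0.005 and 0.005 m and y of hoop_center in the frame of guide_seat between -0.005 and 0.005 m and angle between the z axis of hoop_center and the z axis of guide_seat, either way round below 0.1 rad and value of joint punch below 0.004 m and contact force between the fingers and hoop below 0.2 N), for 0.2 s.
2. the mallet, pressing or striking, has the punch down to its stop (more than 10 of 12 mm) (z of hoop_center in the frame of guide_seat between -0.0155 and -0.0065 m and x of hoop_center in the frame of guide_seat between -0.005 and 0.005 m and y of hoop_center in the frame of guide_seat between -0.005 and 0.005 m and angle between the z axis of hoop_center and the z axis of guide_seat, either way round below 0.1 rad and value of joint punch above 0.01 m and contact force between mallet and guide above 1 N).
At the end, for the whole second after the job is handed in: Hoop on the shoulder of the driven punch (6.5 to 15.5 mm below guide_seat, within 5 mm sideways, axes within 0.1 rad), punch over 9.5 of 12 mm down, mallet at rest, the middle of its head over the cork mat and under 41 mm above the mat's underside; all let go (z of hoop_center in the frame of guide_seat between -0.0155 and -0.0065 m and x of hoop_center in the frame of guide_seat between -0.005 and 0.005 m and y of hoop_center in the frame of guide_seat between -0.005 and 0.005 m and angle between the z axis of hoop_center and the z axis of guide_seat, either way round below 0.1 rad and value of joint punch above 0.0095 m and x of mallet_head in the frame of mat between -0.1 and 0.1 m and y of mallet_head in the frame of mat between -0.15 and 0.15 m and z of mallet_head in the frame of mat below 0.041 m and linear speed of each of mallet, hoop below 0.02 m/s); the robot touches nothing.
It fails at once if the punch is driven more than 6 mm while the hoop is not home on it (value of joint punch above 0.006 m and (distance between hoop_center and guide_seat above 0.02 m or z of hoop_center in the frame of guide_seat above 0.001 m)).
It fails at once if the punch, down more than 5 mm, is pushed by the gripper (or through the hoop in its fingers) instead of the mallet (value of joint punch above 0.005 m and (contact force between any of the fingers, the arm and guide above 5 N or contact force between the fingers and hoop above 5 N)).
It fails at once if a bystander is moved more than 30 mm (distance of any of gouge_a, gouge_b, palm_gouge, blank, stone, offcut, small_hoop from where it was at the start of the episode above 0.03 m).
It also fails if it takes over 72 s, if anything falls off the work surface, if the arm or the gripper's body presses on something with over 40 N, if the wrist force passes 120 N, or if a joint passes its speed limit or range.

## Working session

There is one attempt and no reset: what is moved stays moved. The work goes in short steps, Python scripts to look and compute and a tool call to move; the robot and the scene stay as the last step left them, time stands still between calls to the robot, and variables do not carry over. Pictures are saved under pics/ and viewed, at most 10 in all, crops included, and the job is handed in when it is done.

Besides the shell and the picture viewer there is one more tool, called after ">>>" as name(argument=value, ...) on one line, values as JSON. servo_tool: Moves the arm, as the interface text tells. Its arguments: {"type":"object","properties":{"travel":{"type":"array","items":{"type":"array","items":{"type":"number"}}},"rotation":{"type":"array","items":{"type":"array","items":{"type":"number"}}},"hand":{"type":"array","items":{"type":"number"}},"squeeze":{"type":"number"}},"required":["travel","rotation","hand"]}

```bash
ls; mkdir -p pics
python3 - <<'E'
from rig import *
import cv2,numpy as np
for n in ("scene","top"):
    p,d=grab_frame(n); cv2.imwrite(f"pics/{n}0.png",p[:,:,::-1]); np.savez(f"{n}0.npz",p=p,d=d)
    c=calibration(n); print(n,c)
print(calibration("wrist")); print(get_obs())
E
```

```text
pics
scene {'fx': 427.1201714563638, 'fy': 427.1201714563638, 'cx': 287.46278075968087, 'cy': 210.76157709432093, 'world_to_cam': array([[-0.18797475,  0.9821256 ,  0.00973686,  0.03439221],
       [ 0.58491111,  0.11990247, -0.802186  , -0.21741612],
       [-0.78901488, -0.14509552, -0.59699481,  1.51681073],
       [ 0.        ,  0.        ,  0.        ,  1.        ]])}
top {'fx': 542.2709018037464, 'fy': 542.2709018037464, 'cx': 268.8469863000817, 'cy': 209.95966319053016, 'world_to_cam': array([[-1.26369266e-03, -9.99996270e-01, -2.42127620e-03,
         7.84324592e-02],
       [-9.96552586e-01,  1.46018807e-03, -8.29506517e-02,
         5.15775202e-01],
       [ 8.29538779e-02,  2.30810493e-03, -9.96550715e-01,
         1.43276176e+00],
       [ 0.00000000e+00,  0.00000000e+00,  0.00000000e+00,
         1.00000000e+00]])}
{'fx': 298.6137849751712, 'fy': 298.6137849751712, 'cx': 278.5297524154239, 'cy': 206.90365872497355, 'mount': array([[-3.46051061e-04, -9.56426454e-01, -2.91973148e-01,
         7.39045622e-02],
       [ 9.99999882e-01, -2.31552721e-04, -4.26710036e-04,
     
[... 213 characters left out ...]
rray([ 9.27907356e-01,  2.45752881e-01,  1.55885781e+00,  7.24287124e-06,
        1.33873442e+00, -1.74110982e-01]), 'joint_vel': array([ 2.24471238e-04, -1.05450709e-03, -3.38851537e-03,  7.85906683e-05,
        9.57257393e-05, -1.24930636e-03]), 'tau': array([ 4.80539311e-04, -4.30664527e+01, -3.27132654e+01, -1.09520240e-04,
        2.74129357e-03,  5.36283551e-07]), 'ee_pos': array([0.29336662, 0.57947772, 0.23030344]), 'eef_rot': array([ 2.32249454e-01,  9.72655861e-01, -8.02730756e-04, -3.51300746e-04]), 'wrist_force': array([ 0.11744716, -0.20533556,  0.25033804]), 'wrist_torque': array([ 0.02671236, -0.01327884, -0.01402894]), 'finger_force': 0.0, 'gripper_width': 0.9963107538995131}
```

View pics/scene0.png

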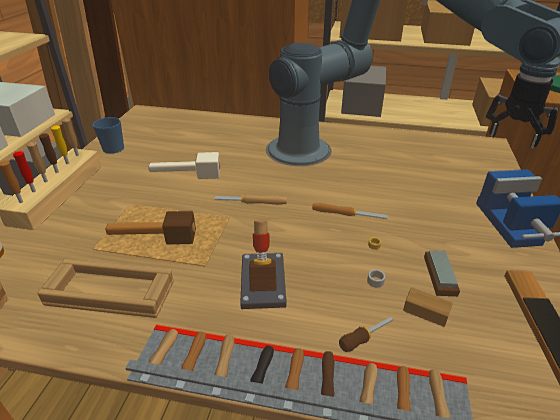

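View pics/top0.png

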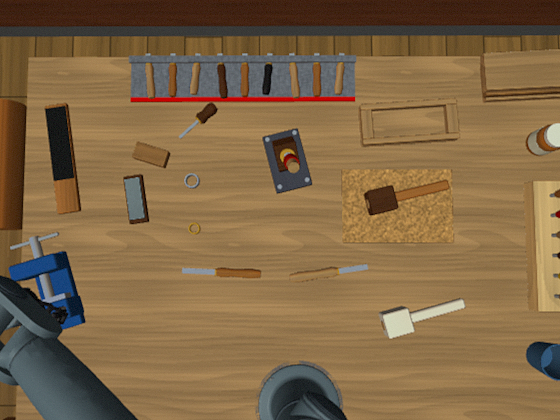

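The scene view shows the mallet on the cork mat (180,228) with a white look-alike at (207,165), the guide with its red punch at (262,265), the steel hoop at (376,278), and the small brass hoop at (375,243). In the top view these are at (381,200), (397,322), (288,161), (192,181) and (195,228).

Candidates, by top pixel:
- **Hoops:** steel (192,181) is chosen because it is larger and grey; brass (195,228) is rejected.
- **Mallets:** dark (381,200) on the mat is chosen; white (397,322) is rejected.

```bash
cat > h.py <<'E'
import numpy as np,cv2
from scipy.spatial.transform import Rotation as R
def cloud(c,d,T=None):
    """world points per pixel; T = cam->world"""
    if T is None: T=np.linalg.inv(c["world_to_cam"])
    v,u=np.mgrid[:d.shape[0],:d.shape[1]]
    P=np.stack([(u-c["cx"])/c["fx"]*d,(v-c["cy"])/c["fy"]*d,d],-1)
    return P@T[:3,:3].T+T[:3,3]
def wristT(c,o):
    T=np.eye(4);T[:3,:3]=R.from_quat(o["eef_rot"]).as_matrix();T[:3,3]=o["ee_pos"]
    return T@c["mount"]
def rays(c,uv,z,T=None):
    if T is None: T=np.linalg.inv(c["world_to_cam"])
    uv=np.atleast_2d(uv).astype(float)
    D=np.c_[(uv[:,0]-c["cx"])/c["fx"],(uv[:,1]-c["cy"])/c["fy"],np.ones(len(uv))]@T[:3,:3].T
    return T[:3,3]+D*((z-T[2,3])/D[:,2])[:,None]
def rect(mask,P):
    n,l,s,_=cv2.connectedComponentsWithStats(mask.astype(np.uint8)); k=1+np.argmax(s[1:,4]); m=l==k
    q=P[m][:,:2]; return cv2.minAreaRect((q*1000).astype(np.float32)),np.median(P[m][:,2]),m
E
python3 - <<'E'
from rig import *
from h import *
f=np.load("top0.npz");p,d=f["p"],f["d"];c=calibration("top");P=cloud(c,d);z=P[...,2]
print("bench z",np.median(z[300:350,200:250]))
def roi(x0,x1,y0,y1):
    m=np.zeros(d.shape,bool);m[y0:y1,x0:x1]=1;return m
hsv=cv2.cvtColor(p,cv2.COLOR_RGB2HSV)
# guide plate
print("guide",rect(roi(250,325,115,205)&(z>.012)&(z<.03),P)[:2])
for n,r,h in (("steel",(175,210,165,198),.022),("brass",(185,206,218,240),.016)):
    m=roi(*r)&(z>h*.6); q=P[m]; (e)=cv2.minEnclosingCircle((q[:,:2]*1000).astype(np.float32)); print(n,e,np.percentile(q[:,2],95))
print("head",rect(roi(355,402,175,225)&(z>.055),P)[:2])
m=roi(402,455,170,210)&(z>.03)&(z<.055);print("handle",rect(m,P)[:2])
print("mat",rect(roi(335,460,160,250)&(hsv[...,1]>110)&(z<.015)&(hsv[...,2]>110),P)[:2])
m=roi(250,325,115,205)&(z>.135); print("punch top",P[m].mean(0),P[m][:,2].max(),m.sum()); print(P[m].round(3)[::6])
for n,r in (("ga",(180,265,262,282)),("gb",(285,372,260,282)),("stone",(120,150,170,228)),("offcut",(130,172,138,170)),("palm",(178,218,100,140)),("blank",(355,462,95,147))):
    print(n,rect(roi(*r)&(z>.008),P)[:2])
E
```

```text
bench z -0.00042167967789075167
guide (((653.2652587890625, 29.926597595214844), (160.7462158203125, 100.2805404663086), 14.356356620788574), np.float64(0.01991603884122406))
steel ((500.82916259765625, 190.9499969482422), 157.28594970703125) 0.02685545336826593
brass ((434.31109619140625, 184.6217498779297), 116.96719360351562) 0.02254854774035204
head (((490.85540771484375, -83.17971801757812), (69.51509094238281, 361.97344970703125), 20.381010055541992), np.float64(0.06706762893326235))
handle (((569.2322387695312, -333.09783935546875), (26.43125343322754, 128.14065551757812), 13.74332046508789), np.float64(0.04682122705117786))
mat (((533.5345458984375, -272.75286865234375), (344.4195556640625, 244.75621032714844), 89.92761993408203), np.float64(0.0025357459937145332))
punch top [0.58433726 0.02740022 0.34146146] 1.4707935507826537 164
[[0.395 0.074 1.471]
 [0.395 0.074 1.471]
 [0.395 0.074 1.471]
 [0.636 0.02  0.137]
 [0.632 0.017 0.143]
 [0.628 0.023 0.151]
 [0.627 0.03  0.143]
 [0.625 0.016 0.158]
 [0.623 0.025 0.152]
 [0.623 0.011 0.155]
 [0.62  0.025 0.154]
 [0.621 0.01  0.1
[... 485 characters left out ...]
(((351.47320556640625, -52.519287109375), (260.8524169921875, 63.44227981567383), 84.63824462890625), np.float64(0.021831381478020218))
stone (((461.39801025390625, 298.99688720703125), (450.85699462890625, 126.724609375), 57.8902587890625), np.float64(0.029705087014556653))
offcut (((559.7491455078125, 245.91905212402344), (470.4412536621094, 68.17193603515625), 54.44564437866211), np.float64(0.03461462974276319))
palm (((583.966064453125, 208.17767333984375), (446.3619079589844, 121.8285140991211), 20.070571899414062), np.float64(0.026188533871322583))
blank (((658.83349609375, -144.5086669921875), (216.0902099609375, 650.27685546875), 31.912466049194336), np.float64(0.028870165819429694))
```

Run:
```python
from rig import *
from h import *
f=np.load("top0.npz");p,d=f["p"],f["d"];c=calibration("top");P=cloud(c,d);z=np.where(d>0,P[...,2],-1)
def roi(x0,x1,y0,y1):
    m=np.zeros(d.shape,bool);m[y0:y1,x0:x1]=1;return m
for n,r,h in (("steel",(175,210,165,198),.022),("brass",(185,206,218,240),.016)):
    m=roi(*r)&(z>h*.6)&(z<.04); q=P[m]; print(n,cv2.minEnclosingCircle((q[:,:2]*1000).astype(np.float32)),np.percentile(q[:,2],95),m.sum())
    m=m.astype(np.uint8); k=cv2.findContours(m,cv2.RETR_EXTERNAL,2)[0]; e=cv2.fitEllipse(max(k,key=len)); print(e, rays(c,e[0],h))
r=rect(roi(355,402,175,225)&(z>.055)&(z<.1),P)[:2];print("head",r)
print("handle",rect(roi(402,455,170,210)&(z>.03)&(z<.055),P)[:2])
hsv=cv2.cvtColor(p,cv2.COLOR_RGB2HSV)
m=roi(335,460,160,250)&(z>.0025)&(z<.006);print("mat",rect(m,P)[:2])
cv2.imwrite("pics/crop1.png",cv2.resize(p[120:245,120:330,::-1],None,fx=3.5,fy=3.5,interpolation=2))
```

```text
steel ((598.0693359375, 288.8301086425781), 20.476123809814453) 0.02461832565696541 84
((190.87457275390625, 179.533203125), (14.053540229797363, 14.664715766906738), 128.33749389648438) [[0.59841715 0.28771983 0.022     ]]
brass ((468.9244384765625, 280.6756896972656), 15.856887817382812) 0.02034345477287306 59
((193.3891143798828, 227.6421356201172), (10.874319076538086, 11.45349407196045), 17.8083438873291) [[0.46898476 0.28045812 0.016     ]]
head (((541.375732421875, -217.2957763671875), (64.35077667236328, 71.0438003540039), 13.654569625854492), np.float64(0.06706202382237003))
handle (((569.2322387695312, -333.09783935546875), (26.43125343322754, 128.14065551757812), 13.74332046508789), np.float64(0.04682122705117786))
mat (((491.7225341796875, -328.08892822265625), (131.9825439453125, 189.55755615234375), 8.057711601257324), np.float64(0.004090391743554633))
```

View pics/crop1.png

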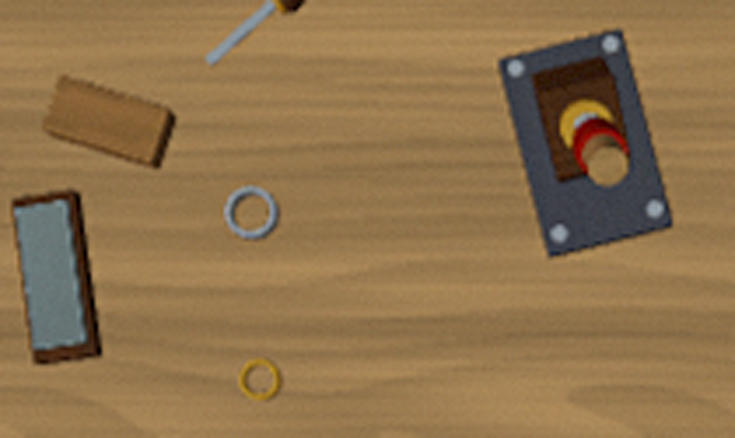

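The crop confirms the grey steel hoop at crop (251,212) and the brass one at (260,379). It also shows the punch end at crop (604,162). I'm moving above the steel hoop.

>>> servo_tool(travel=[[0.304,-0.292,-0.08],[0.304,-0.292,-0.08],[0.304,-0.292,-0.08],[0.304,-0.292,-0.08],[0.304,-0.292,-0.08],[0.304,-0.292,-0.08],[0.304,-0.292,-0.08],[0.304,-0.292,-0.08],[0.304,-0.292,-0.08],[0.304,-0.292,-0.08],[0.304,-0.292,-0.08],[0.304,-0.292,-0.08],[0.304,-0.292,-0.08],[0.304,-0.292,-0.08]], rotation=[[0,0,41.2],[0,0,41.2],[0,0,41.2],[0,0,41.2],[0,0,41.2],[0,0,41.2],[0,0,41.2],[0,0,41.2],[0,0,41.2],[0,0,41.2],[0,0,41.2],[0,0,41.2],[0,0,41.2],[0,0,41.2]], hand=[1,1,1,1,1,1,1,1,1,1,1,1,1,1])

```text
t: 1.27
ee_pos: [0.597, 0.2884, 0.151]
eef_rot: [-0.125, 0.992, 0.0, -0.0]
wrist_force: [0.1, 0.7, -0.4]
gripper_width: 0.996
finger_force: 0.0
```

Run:
```python
from rig import *
from h import *
o=get_obs(); p,d=grab_frame("wrist"); c=calibration("wrist"); T=wristT(c,o); P=cloud(c,d,T)
print(o["t"],o["ee_pos"],R.from_quat(o["eef_rot"]).as_matrix().round(4).tolist(),o["qpos"].round(3))
z=np.where(d>0,P[...,2],-1)
m=((z>.016)&(z<.03)&(np.hypot(P[...,0]-.598,P[...,1]-.288)<.035)).astype(np.uint8)
k=max(cv2.findContours(m,cv2.RETR_EXTERNAL,2)[0],key=len); e=cv2.fitEllipse(k); print(e,rays(c,e[0],.022,T),np.median(P[m>0],0))
q=P[(m>0)&(z>.0205)]; print(cv2.minEnclosingCircle((q[:,:2]*1000).astype(np.float32)))
print("mat",rays(calibration("top"),[[342,170],[453,170],[342,243],[453,243]],.004))
```

```text
1.2667 [0.59695661 0.28839879 0.15100551] [[-0.9687, -0.2481, -0.001], [-0.2481, 0.9687, 0.0001], [0.0009, 0.0004, -1.0]] [ 0.279  0.352  1.579  0.     1.212 -1.542]
((276.8177795410156, 196.75450134277344), (40.3759765625, 40.78921890258789), 84.05517578125) [[0.59660276 0.28703794 0.022     ]] [0.5969264  0.28711533 0.02125643]
((597.6439208984375, 287.3043518066406), 19.81831169128418)
mat [[ 0.62651978 -0.1220861   0.004     ]
 [ 0.62602138 -0.42487883  0.004     ]
 [ 0.42754384 -0.11960876  0.004     ]
 [ 0.42714938 -0.41902969  0.004     ]]
```

>>> servo_tool(travel=[[0,-0.001,-0.04],[0,-0.001,-0.08],[0,-0.001,-0.12],[0,-0.001,-0.14],[0,-0.001,-0.15],[0,-0.001,-0.15],[0,-0.001,-0.15],[0,-0.001,-0.15],[0,-0.001,-0.15],[0,-0.001,-0.15],[0,-0.001,-0.15],[0,-0.001,-0.15],[0,-0.001,-0.15],[0,-0.001,-0.15]], rotation=[[0,0,0],[0,0,0],[0,0,0],[0,0,0],[0,0,0],[0,0,0],[0,0,0],[0,0,0],[0,0,0],[0,0,0],[0,0,0],[0,0,0],[0,0,0],[0,0,0]], hand=[1,1,1,1,1,-1,-1,-1,-1,-1,-1,-1,-1,-1], squeeze=50)

```text
t: 2.48
ee_pos: [0.5998, 0.2877, 0.0045]
eef_rot: [-0.125, 0.992, 0.001, 0.002]
wrist_force: [-1.7, 0.4, 6.6]
gripper_width: 0.445
finger_force: 50.5
```

>>> servo_tool(travel=[[0,0,0.01],[0,0,0.03],[0,0,0.07],[0,0,0.11],[0,0,0.15],[0,0,0.18],[0,0,0.18],[0,0,0.18]], rotation=[[0,0,0],[0,0,0],[0,0,0],[0,0,0],[0,0,0],[0,0,0],[0,0,0],[0,0,0]], hand=[-1,-1,-1,-1,-1,-1,-1,-1])

```text
t: 3.15
ee_pos: [0.5991, 0.2873, 0.1853]
eef_rot: [-0.125, 0.992, 0.0, 0.003]
wrist_force: [-0.5, 0.2, -1.9]
gripper_width: 0.446
finger_force: 50.4
```

Run:
```python
from rig import *
from h import *
o=get_obs(); p,d=grab_frame("wrist"); c=calibration("wrist"); T=wristT(c,o)
print(o["t"],o["ee_pos"],R.from_quat(o["eef_rot"]).as_matrix().round(4).tolist(),o["wrist_force"])
Q=cloud(c,d,c["mount"]); cv2.imwrite("pics/w1.png",p[:,:,::-1]); np.savez("w1.npz",p=p,d=d)
m=(d>0)&(np.hypot(Q[...,0],Q[...,1])<.035)&(Q[...,2]>-.03)&(Q[...,2]<.02); print(m.sum(),np.percentile(Q[m],[2,50,98],axis=0).round(4))
```

```text
3.15 [0.59914433 0.28726414 0.18529508] [[-0.9688, -0.2476, 0.0062], [-0.2476, 0.9688, 0.0017], [-0.0064, 0.0001, -1.0]] [-0.51476087  0.16584893 -1.94917871]
6128 [[-0.015  -0.0297 -0.0288]
 [ 0.006   0.0001 -0.0159]
 [ 0.0211  0.0304  0.0027]]
```

View pics/w1.png

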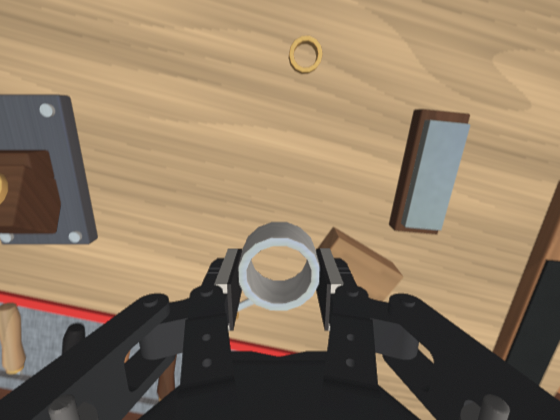

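The frame shows the steel hoop held level between the fingers, its rim centred at about (279,273). The brass hoop is undisturbed at (305,54). I'll measure where the hoop sits in the tool frame and where the punch is.

Run:
```python
from rig import *
from h import *
f=np.load("w1.npz");p,d=f["p"],f["d"];c=calibration("wrist");Q=cloud(c,d,c["mount"]);hsv=cv2.cvtColor(p,cv2.COLOR_RGB2HSV)
m=np.zeros(d.shape,bool);m[215:318,232:328]=1
a=m&(d>0)&(Q[...,2]<.02)&(hsv[...,2]>150)&(hsv[...,1]<60)
q=Q[a];print(len(q),np.histogram(q[:,2],bins=np.arange(-.03,.012,.002)))
zt=-np.inf
b=q[(q[:,2]<np.percentile(q[:,2],60))&(abs(q[:,1])<.018)]; print(np.median(b,0))
A=np.c_[b[:,:2],np.ones(len(b))]; print("plane",np.linalg.lstsq(A,b[:,2],rcond=None)[0], b[:,0].min(),b[:,0].max(),b[:,1].min(),b[:,1].max())
print(cv2.minEnclosingCircle((b[:,:2]*1000).astype(np.float32)))
g=a.astype(np.uint8); k=max(cv2.findContours(g,cv2.RETR_CCOMP,2)[0],key=len)
for k in cv2.findContours(g,cv2.RETR_CCOMP,2)[0]:
    if len(k)>30: e=cv2.fitEllipse(k);print(e,[rays(c,e[0],z0,c["mount"]).round(4)[0] for z0 in (-.016,-.02)])
```

```text
1763 (array([   0,    0,    0,    0,    0,   41, 1566,  128,    0,    0,    0,
          0,    0,    2,    2,    7,   12,    5,    0,    0]), array([-3.00000000e-02, -2.80000000e-02, -2.60000000e-02, -2.40000000e-02,
       -2.20000000e-02, -2.00000000e-02, -1.80000000e-02, -1.60000000e-02,
       -1.40000000e-02, -1.20000000e-02, -1.00000000e-02, -8.00000000e-03,
       -6.00000000e-03, -4.00000000e-03, -2.00000000e-03,  2.77555756e-17,
        2.00000000e-03,  4.00000000e-03,  6.00000000e-03,  8.00000000e-03,
        1.00000000e-02]))
[ 0.00560611 -0.00058088 -0.01723314]
plane [-0.00364648 -0.00034382 -0.01727504] -0.017300467531514124 0.02079501106297149 -0.017982486571955142 0.017974189152238803
((1.9442986249923706, 0.41982099413871765), 19.51627540588379)
((278.8464050292969, 273.396728515625), (71.83895111083984, 81.52255249023438), 86.53837585449219) [array([ 0.0018,  0.0005, -0.016 ]), array([ 0.0041,  0.0005, -0.02  ])]
((279.0585632324219, 273.9119873046875), (59.08928298950195, 65.2560043334961), 95.22984313964844) [array([ 0.0016,  0.0006, -0.016 ]), array([ 0.0038,  0.0006, -0.02  ])]
```

>>> servo_tool(travel=[[0.028,-0.266,0.042],[0.028,-0.266,0.042],[0.028,-0.266,0.042],[0.028,-0.266,0.042],[0.028,-0.266,0.042],[0.028,-0.266,0.042],[0.028,-0.266,0.042],[0.028,-0.266,0.042],[0.028,-0.266,0.042],[0.028,-0.266,0.042],[0.028,-0.266,0.042]], rotation=[[7.44,-29.06,0],[7.44,-29.06,0],[7.44,-29.06,0],[7.44,-29.06,0],[7.44,-29.06,0],[7.44,-29.06,0],[7.44,-29.06,0],[7.44,-29.06,0],[7.44,-29.06,0],[7.44,-29.06,0],[7.44,-29.06,0]], hand=[-1,-1,-1,-1,-1,-1,-1,-1,-1,-1,-1])

```text
t: 4.12
ee_pos: [0.6248, 0.0224, 0.2216]
eef_rot: [-0.121, 0.959, 0.033, 0.255]
wrist_force: [-0.6, 0.3, -1.5]
gripper_width: 0.445
finger_force: 50.5
```

Run:
```python
from rig import *
from h import *
o=get_obs(); p,d=grab_frame("wrist"); c=calibration("wrist"); T=wristT(c,o)
print(o["t"],o["ee_pos"],R.from_quat(o["eef_rot"]).as_matrix().round(4).tolist(),o["wrist_force"])
cv2.imwrite("pics/w2.png",p[:,:,::-1]); np.savez("w2.npz",p=p,d=d,T=T)
Q=cloud(c,d,c["mount"]);P=cloud(c,d,T)
m=(d>0)&(P[...,2]>.12)&(P[...,2]<.17)&(np.hypot(P[...,0]-.615,P[...,1]-.018)<.03); print(m.sum(),np.percentile(Q[m],[2,50,98],axis=0).round(4))
```

```text
4.1167 [0.62479645 0.02239144 0.22164007] [[-0.8401, -0.2494, 0.4817], [-0.2155, 0.9684, 0.1256], [-0.4978, 0.0017, -0.8673]] [-0.56015086  0.31508958 -1.49189563]
1705 [[ 0.0362 -0.0179  0.0547]
 [ 0.0497 -0.0019  0.0561]
 [ 0.0624  0.0142  0.0843]]
```

View pics/w2.png

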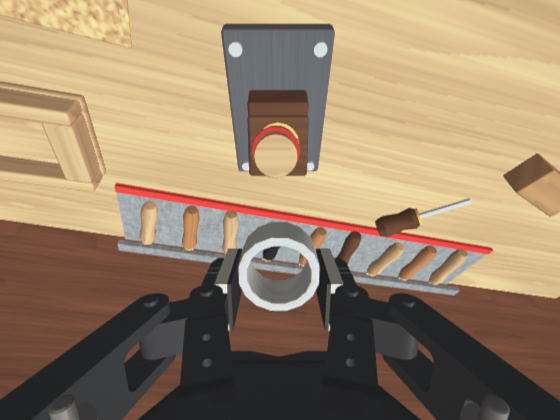

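The frame shows the punch's pale end at (277,155) with the red shoulder just above it, and the hoop at (279,273).

```bash
cat > face.py <<'E'
from h import *
def circ(mask,Q,c):
    k=max(cv2.findContours(mask.astype(np.uint8),cv2.RETR_EXTERNAL,2)[0],key=cv2.contourArea)
    q=Q[mask]; A=np.c_[q[:,:2],np.ones(len(q))]; pl=np.linalg.lstsq(A,q[:,2],rcond=None)[0]
    z=np.median(q[:,2]); e=cv2.fitEllipse(k); x=rays(c,k[:,0],z,c["mount"])
    return z,pl.round(4),e,cv2.minEnclosingCircle((x[:,:2]*1000).astype(np.float32)),rays(c,e[0],z,c["mount"])[0].round(4)
E
python3 - <<'E'
from rig import *
from face import *
f=np.load("w2.npz");p,d,T=f["p"],f["d"],f["T"];c=calibration("wrist");Q=cloud(c,d,c["mount"]);hsv=cv2.cvtColor(p,cv2.COLOR_RGB2HSV)
print(hsv[155,277],hsv[131,277],hsv[125,277])
m=np.zeros(d.shape,bool);m[120:190,240:310]=1
a=m&(abs(Q[...,2]-.0555)<.003)&(hsv[...,1]<150)
r=circ(a,Q,c);print("face",r)
m=np.zeros(d.shape,bool);m[215:318,232:328]=1
b=m&(abs(Q[...,2]+.0172)<.0022)&(hsv[...,1]<60)&(abs(Q[...,1])<.0185);print("rim",circ(b,Q,c))
o=get_obs();Rt=R.from_quat(o["eef_rot"]).as_matrix();print("face world",Rt@r[4]+o["ee_pos"])
E
```

```text
[ 19  87 226] [  2 167 180] [ 18 131 203]
face (np.float64(0.05595711862927033), array([0.0065, 0.001 , 0.0557]), ((275.1601257324219, 154.94261169433594), (42.90001678466797, 43.35009765625), 172.90618896484375), ((48.72371292114258, -1.9427906274795532), 14.440954208374023), array([ 0.049 , -0.0019,  0.056 ]))
rim (np.float64(-0.01635411445484078), array([-0.0054, -0.0007, -0.0163]), ((278.19073486328125, 272.5766296386719), (73.98281860351562, 80.4979248046875), 88.95032501220703), ((2.337172508239746, 0.2929506301879883), 19.847124099731445), array([ 0.0031,  0.0002, -0.0164]))
face world [0.61131209 0.01705925 0.14903585]
```

>>> servo_tool(travel=[[-0.007,-0.0025,-0.019],[-0.0135,-0.005,-0.038],[-0.0199,-0.0073,-0.0571],[-0.0199,-0.0073,-0.0571],[-0.0199,-0.0073,-0.0571],[-0.0199,-0.0073,-0.0571]], rotation=[[0,0,0],[0,0,0],[0,0,0],[0,0,0],[0,0,0],[0,0,0]], hand=[-1,-1,-1,-1,-1,-1])

```text
t: 4.67
ee_pos: [0.6067, 0.0141, 0.1675]
eef_rot: [-0.121, 0.958, 0.032, 0.258]
wrist_force: [1.0, 0.3, 0.3]
gripper_width: 0.442
finger_force: 50.5
```

```bash
cat > rel.py <<'E'
from rig import *
from face import *
F=np.array([0.61131,0.01706,0.14904]) # punch end, world (measured by wrist)
u=None
def rep():
    o=get_obs();M=R.from_quat(o["eef_rot"]).as_matrix()
    b=o["ee_pos"]+M@[0.0021,0.0003,0.005]
    print("t",round(o["t"],2),"ee",o["ee_pos"].round(4),"face rel hoop bottom (tool axes mm)",(M.T@(F-b)*1e3).round(2),"force tool axes",(M.T@o["wrist_force"]).round(2),"tq",(M.T@o["wrist_torque"]).round(2),"z",M[:,2].round(4))
    return o,M
if __name__=="__main__": rep()
E
python3 rel.py
python3 - <<'E'
from rel import *
o,M=rep();p,d=grab_frame("wrist");c=calibration("wrist");Q=cloud(c,d,c["mount"]);hsv=cv2.cvtColor(p,cv2.COLOR_RGB2HSV)
cv2.imwrite("pics/w3.png",p[:,:,::-1])
m=np.zeros(d.shape,bool);m[150:318,225:335]=1
print(rep()[0]["t"])
b=m&(abs(Q[...,2]+.0168)<.0026)&(hsv[...,1]<60)&(abs(Q[...,1])<.0185);print("rim",circ(b,Q,c))
E
```

```text
t 4.67 ee [0.6067 0.0141 0.1675] face rel hoop bottom (tool axes mm) [ 2.61  1.4  13.57] force tool axes [-1.02  0.03  0.23] tq [ 0.04  0.28 -0.04] z [ 0.4858  0.1241 -0.8652]
t 4.67 ee [0.6067 0.0141 0.1675] face rel hoop bottom (tool axes mm) [ 2.61  1.4  13.57] force tool axes [-1.02  0.03  0.23] tq [ 0.04  0.28 -0.04] z [ 0.4858  0.1241 -0.8652]
t 4.72 ee [0.6071 0.0139 0.1681] face rel hoop bottom (tool axes mm) [ 3.22  1.72 13.93] force tool axes [-0.07 -0.53  0.36] tq [ 0.03  0.28 -0.01] z [ 0.4867  0.1238 -0.8647]
4.7167
rim (np.float64(-0.016287123558446373), array([-0.004 , -0.0003, -0.0162]), ((278.1880187988281, 272.2234191894531), (74.90404510498047, 80.83967590332031), 89.80476379394531), ((2.6261672973632812, 0.337019681930542), 20.160444259643555), array([ 0.0032,  0.0002, -0.0163]))
```

View pics/w3.png

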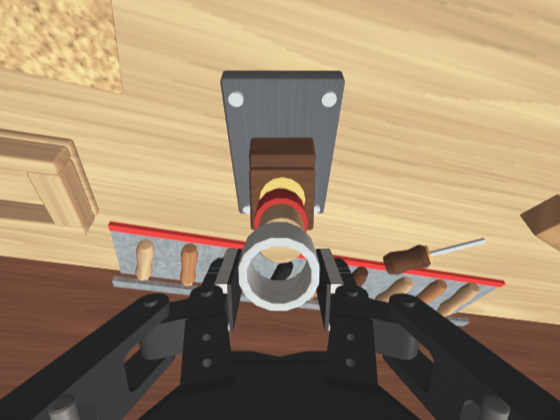

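The frame shows the hoop just above the punch, with the red shoulder centred at about column 281 and the hoop at 279, so the hoop is 1–2 mm off to one side. I'll correct that and come closer.

>>> servo_tool(travel=[[0.0,0.0016,-0.0067],[0.0,0.0016,-0.0067],[0.0,0.0016,-0.0067],[0.0,0.0016,-0.0067],[0.0,0.0016,-0.0067]], rotation=[[0,0,0],[0,0,0],[0,0,0],[0,0,0],[0,0,0]], hand=[-1,-1,-1,-1,-1])

```text
t: 5.13
ee_pos: [0.606, 0.0151, 0.1598]
eef_rot: [-0.121, 0.958, 0.032, 0.257]
wrist_force: [-0.2, -0.5, -1.2]
gripper_width: 0.446
finger_force: 50.5
```

Run:
```python
from rel import *
o,M=rep();p,d=grab_frame("wrist");c=calibration("wrist");Q=cloud(c,d,c["mount"]);hsv=cv2.cvtColor(p,cv2.COLOR_RGB2HSV)
np.savez("w4.npz",p=p,d=d); rep()
m=np.zeros(d.shape,bool);m[150:318,225:335]=1
red=m&((hsv[...,0]<6)|(hsv[...,0]>174))&(hsv[...,1]>140)&(d>0)
q=Q[red];print("red",red.sum(),np.percentile(q,[1,50,99],axis=0).round(4))
sh=red&(abs(Q[...,2]-np.percentile(q[:,2],10))<.003); y=Q[sh][:,1]; print("shoulder y",y.min(),y.max(),(y.min()+y.max())/2)
# neck sides: pale pixels between shoulder and hoop
pale=m&(hsv[...,1]<140)&(hsv[...,0]>8)&(hsv[...,0]<28)&(Q[...,2]>.006)&(Q[...,2]<.045)&(d>0)
v=np.where(pale.any(1))[0]; print(v.min(),v.max())
for r in range(v.min(),v.max()+1,3):
    w=np.where(pale[r])[0]
    print(r,w.min(),w.max(),Q[r,w.min(),1].round(4),Q[r,w.max(),1].round(4),Q[r,(w.min()+w.max())//2].round(4))
```

```text
t 5.13 ee [0.606  0.0151 0.1598] face rel hoop bottom (tool axes mm) [-1.64  0.25  7.11] force tool axes [ 0.86 -0.43  0.84] tq [-0.01  0.27  0.04] z [ 0.4847  0.1238 -0.8659]
t 5.18 ee [0.606  0.0151 0.1598] face rel hoop bottom (tool axes mm) [-1.63  0.27  7.13] force tool axes [ 0.02 -0.29  0.42] tq [ 0.    0.26 -0.05] z [ 0.4847  0.1239 -0.8658]
red 940 [[-0.1264 -0.0727  0.0381]
 [ 0.0146 -0.0006  0.0415]
 [ 0.0188  0.0366  0.2503]]
shoulder y -0.01775318227101553 0.018321733591770948 0.0002842756603777096
213 273
213 277 281 -0.0006 0.0019 [0.0151 0.0006 0.0371]
216 268 290 -0.0063 0.0076 [0.0151 0.0006 0.0311]
219 264 294 -0.0088 0.0102 [0.0151 0.0006 0.0256]
222 261 297 -0.0108 0.0121 [0.0213 0.0006 0.0033]
225 260 299 -0.0111 0.0133 [ 0.0217  0.0006 -0.0024]Traceback (most recent call last):
  File "<stdin>", line 13, in <module>
    return umr_minimum(a, axis, None, out, keepdims, initial, where)
ValueError: zero-size array to reduction operation minimum which has no identity
```

>>> servo_tool(travel=[[0.0027,0.001,-0.0018],[0.0027,0.001,-0.0018],[0.0027,0.001,-0.0018],[0.0027,0.001,-0.0018]], rotation=[[0,0,0],[0,0,0],[0,0,0],[0,0,0]], hand=[-1,-1,-1,-1])

```text
t: 5.52
ee_pos: [0.6085, 0.0162, 0.1576]
eef_rot: [-0.121, 0.958, 0.032, 0.257]
wrist_force: [0.8, 0.5, -1.3]
gripper_width: 0.443
finger_force: 50.5
```

```bash
python3 rel.py
```

```text
t 5.52 ee [0.6085 0.0162 0.1576] face rel hoop bottom (tool axes mm) [-0.37 -0.17  3.89] force tool axes [-0.1   0.29  1.54] tq [-0.01  0.27  0.07] z [ 0.4842  0.1241 -0.8661]
```

>>> servo_tool(travel=[[0.0012,0.0003,-0.002],[0.0024,0.0006,-0.004],[0.0036,0.001,-0.0059],[0.0036,0.001,-0.0059],[0.0036,0.001,-0.0059]], rotation=[[0,0,0],[0,0,0],[0,0,0],[0,0,0],[0,0,0]], hand=[-1,-1,-1,-1,-1])

```text
t: 5.93
ee_pos: [0.612, 0.0172, 0.1515]
eef_rot: [-0.121, 0.958, 0.032, 0.257]
wrist_force: [0.1, 0.4, -1.0]
gripper_width: 0.443
finger_force: 50.5
```

```bash
python3 rel.py
```

```text
t 5.93 ee [0.612  0.0172 0.1515] face rel hoop bottom (tool axes mm) [-0.26 -0.3  -3.26] force tool axes [0.32 0.4  1.03] tq [ 0.02  0.33 -0.  ] z [ 0.4839  0.1241 -0.8663]
```

>>> servo_tool(travel=[[0.001,0.00025,-0.0017],[0.002,0.0005,-0.0035],[0.003,0.00075,-0.0052],[0.0039,0.001,-0.007],[0.0048,0.00125,-0.0087],[0.0058,0.0015,-0.0104],[0.0068,0.00175,-0.0122],[0.0077,0.002,-0.0139],[0.0077,0.002,-0.0139]], rotation=[[0,0,0],[0,0,0],[0,0,0],[0,0,0],[0,0,0],[0,0,0],[0,0,0],[0,0,0],[0,0,0]], hand=[-1,-1,-1,-1,-1,-1,-1,-1,-1])

```text
t: 6.68
ee_pos: [0.6197, 0.0193, 0.1374]
eef_rot: [-0.121, 0.958, 0.033, 0.256]
wrist_force: [0.1, 0.4, -1.0]
gripper_width: 0.442
finger_force: 50.5
```

```bash
python3 rel.py
```

```text
t 6.68 ee [0.6197 0.0193 0.1374] face rel hoop bottom (tool axes mm) [ -0.43  -0.37 -19.43] force tool axes [0.34 0.41 0.94] tq [ 0.02  0.29 -0.02] z [ 0.4837  0.1242 -0.8664]
```

>>> servo_tool(travel=[[0.001,0.00025,-0.0017],[0.002,0.0005,-0.0035],[0.003,0.00075,-0.0052],[0.0036,0.0009,-0.0065],[0.0041,0.001,-0.0074],[0.0041,0.001,-0.0074]], rotation=[[0,0,0],[0,0,0],[0,0,0],[0,0,0],[0,0,0],[0,0,0]], hand=[-1,-1,-1,-1,-1,-1])

```text
t: 7.18
ee_pos: [0.6239, 0.0202, 0.1304]
eef_rot: [-0.121, 0.958, 0.032, 0.257]
wrist_force: [-0.6, -0.8, -1.0]
gripper_width: 0.445
finger_force: 50.6
```

```bash
python3 rel.py
```

```text
t 7.18 ee [0.6239 0.0202 0.1304] face rel hoop bottom (tool axes mm) [ -0.23  -0.22 -27.66] force tool axes [ 1.18 -0.63  0.43] tq [-0.02  0.32 -0.01] z [ 0.484   0.1241 -0.8662]
```

>>> servo_tool(travel=[[0.0005,0.0001,-0.0009],[0.001,0.0002,-0.0017],[0.001,0.0002,-0.0017]], rotation=[[0,0,0],[0,0,0],[0,0,0]], hand=[-1,-1,-1])

```text
t: 7.43
ee_pos: [0.6247, 0.0204, 0.1295]
eef_rot: [-0.121, 0.958, 0.032, 0.257]
wrist_force: [-8.6, -1.2, 6.9]
gripper_width: 0.442
finger_force: 51.7
```

```bash
python3 rel.py
```

```text
t 7.43 ee [0.6247 0.0204 0.1295] face rel hoop bottom (tool axes mm) [  0.11  -0.16 -28.85] force tool axes [  4.06   0.96 -10.25] tq [-0.18  0.93 -0.03] z [ 0.4839  0.1243 -0.8662]
```

>>> servo_tool(travel=[[-0.0004,-0.0001,0.0007],[-0.0004,-0.0001,0.0007],[-0.0004,-0.0001,0.0007],[-0.0004,-0.0001,0.0007],[-0.0004,-0.0001,0.0007],[-0.0004,-0.0001,0.0007]], rotation=[[0,0,0],[0,0,0],[0,0,0],[0,0,0],[0,0,0],[0,0,0]], hand=[-1,0.1,0.4,0.7,0.8,0.8])

```text
t: 7.93
ee_pos: [0.6246, 0.0203, 0.1295]
eef_rot: [-0.121, 0.958, 0.032, 0.257]
wrist_force: [0.4, -0.4, 0.4]
gripper_width: 0.903
finger_force: 0.0
```

```bash
python3 rel.py
```

```text
t 7.93 ee [0.6246 0.0203 0.1295] face rel hoop bottom (tool axes mm) [ -0.07  -0.14 -28.75] force tool axes [-0.42 -0.46 -0.19] tq [0.04 0.26 0.  ] z [ 0.4844  0.124  -0.866 ]
```

>>> servo_tool(travel=[[-0.01,-0.0025,0.0173],[-0.0242,-0.0062,0.0433],[-0.0387,-0.0099,0.0693],[-0.0387,-0.0099,0.0893],[-0.0387,-0.0099,0.0893],[-0.0387,-0.0099,0.0893]], rotation=[[0,0,0],[0,0,0],[0,0,0],[0,0,0],[0,0,0],[0,0,0]], hand=[0.8,0.8,0.8,0.8,0.8,0.8])

```text
t: 8.43
ee_pos: [0.5865, 0.0101, 0.2203]
eef_rot: [-0.121, 0.958, 0.032, 0.258]
wrist_force: [0.7, 0.3, -1.4]
gripper_width: 0.902
finger_force: 0.0
```

Run:
```python
from rel import *
o,M=rep();p,d=grab_frame("wrist");c=calibration("wrist");Q=cloud(c,d,c["mount"]);P=cloud(c,d,wristT(c,o))
cv2.imwrite("pics/w5.png",p[:,:,::-1]); np.savez("w5.npz",p=p,d=d,ee=o["ee_pos"],M=M)
u=np.array([-.484,-.124,.866]); s=(P-F)@u; rad=np.linalg.norm(P-F-s[...,None]*u,axis=-1)
for a,b in ((0,11),(15.5,19.5)):
    k=(d>0)&(rad*1e3<b)&(rad*1e3>a)&(abs(s)<.04); print((a,b),k.sum(),np.percentile(s[k]*1e3,[5,25,50,75,95]).round(1))
```

```text
t 8.43 ee [0.5865 0.0101 0.2203] face rel hoop bottom (tool axes mm) [11.41  0.38 69.58] force tool axes [0.04 0.09 1.63] tq [0.02 0.21 0.04] z [ 0.487   0.1231 -0.8647]
(0, 11) 638 [-2.1 -1.5 -1.1 -0.6  0. ]
(15.5, 19.5) 544 [-8.3 -7.7 -7.3 -6.9 -6.2]
```

View pics/w5.png

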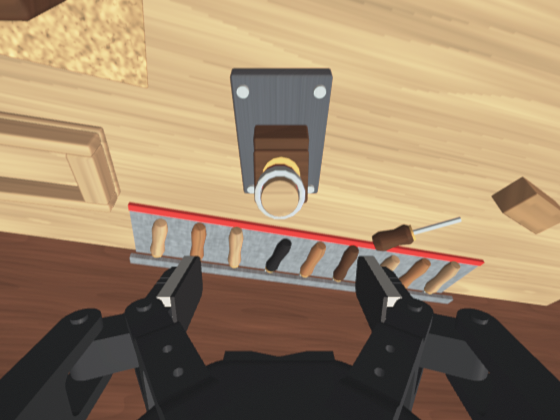

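The hoop is seated at (279,193), with the neck end standing 6.2 mm proud of it, so it is home and released. Next is the mallet.

Run:
```python
from rig import *
from h import *
o=get_obs();a=np.deg2rad(13.7)
y=np.array([np.cos(a),np.sin(a),0]);z=np.array([0,0,-1.]);W=np.c_[np.cross(y,z),y,z]
print((R.from_matrix(W)*R.from_quat(o["eef_rot"]).inv()).as_rotvec(degrees=True).round(2), np.array([.553,-.266,.17])-o["ee_pos"],o["qpos"].round(2))
```

```text
[ 17.12  28.55 -88.38] [-0.03267994 -0.27642375 -0.04845607] [-0.29 -0.16  2.06  0.36  0.81 -2.31]
```

>>> servo_tool(travel=[[-0.0327,-0.04,0.01],[-0.0327,-0.2764,-0.0485],[-0.0327,-0.2764,-0.0485],[-0.0327,-0.2764,-0.0485],[-0.0327,-0.2764,-0.0485],[-0.0327,-0.2764,-0.0485],[-0.0327,-0.2764,-0.0485],[-0.0327,-0.2764,-0.0485],[-0.0327,-0.2764,-0.0485],[-0.0327,-0.2764,-0.0485],[-0.0327,-0.2764,-0.0485],[-0.0327,-0.2764,-0.0485],[-0.0327,-0.2764,-0.0485],[-0.0327,-0.2764,-0.0485],[-0.0327,-0.2764,-0.0485],[-0.0327,-0.2764,-0.0485],[-0.0327,-0.2764,-0.0485]], rotation=[[0,0,0],[17.12,28.55,-88.38],[17.12,28.55,-88.38],[17.12,28.55,-88.38],[17.12,28.55,-88.38],[17.12,28.55,-88.38],[17.12,28.55,-88.38],[17.12,28.55,-88.38],[17.12,28.55,-88.38],[17.12,28.55,-88.38],[17.12,28.55,-88.38],[17.12,28.55,-88.38],[17.12,28.55,-88.38],[17.12,28.55,-88.38],[17.12,28.55,-88.38],[17.12,28.55,-88.38],[17.12,28.55,-88.38]], hand=[0.8,0.8,0.8,0.8,0.8,0.8,0.8,0.8,0.8,0.8,0.8,0.8,0.8,0.8,0.8,0.8,0.8])

```text
t: 9.9
ee_pos: [0.5526, -0.2656, 0.1687]
eef_rot: [0.617, 0.787, -0.0, -0.001]
wrist_force: [-0.2, 0.4, 0.9]
gripper_width: 0.903
finger_force: 0.0
```

Run:
```python
from rig import *
from h import *
o=get_obs(); p,d=grab_frame("wrist"); c=calibration("wrist"); T=wristT(c,o); P=cloud(c,d,T); z=np.where(d>0,P[...,2],-1)
print(o["t"],o["ee_pos"],R.from_quat(o["eef_rot"]).as_matrix().round(3).tolist(),o["qpos"].round(2))
near=np.hypot(P[...,0]-.541,P[...,1]+.217)<.06
print(rect((z>.06)&(z<.08)&near,P)[:2])
m=(z>.04)&(z<.056)&(P[...,1]<-.265)&(np.hypot(P[...,0]-.56,P[...,1]+.3)<.06); q=P[m]; print(m.sum(),np.polyfit(q[:,1],q[:,0],1),q.mean(0),np.ptp(q,axis=0))
```

```text
9.9 [ 0.55257847 -0.26555296  0.16874463] [[-0.239, 0.971, -0.001], [0.971, 0.239, 0.001], [0.001, -0.001, -1.0]] [-0.63  0.22  1.7   0.    1.22 -0.87]
(((540.793701171875, -218.04747009277344), (64.1609115600586, 69.83231353759766), 13.861632347106934), np.float64(0.06745051565226495))
2391 [-0.23212669  0.49074028] [ 0.56253554 -0.30929342  0.0468791 ] [0.04660071 0.09478506 0.0086078 ]
```

>>> servo_tool(travel=[[0,0,-0.04],[0,0,-0.08],[0,0,-0.12],[0,0,-0.145],[0,0,-0.153],[0,0,-0.153],[0,0,-0.153],[0,0,-0.153],[0,0,-0.153],[0,0,-0.153],[0,0,-0.153],[0,0,-0.153],[0,0,-0.153]], rotation=[[0,0,0],[0,0,0],[0,0,0],[0,0,0],[0,0,0],[0,0,0],[0,0,0],[0,0,0],[0,0,0],[0,0,0],[0,0,0],[0,0,0],[0,0,0]], hand=[0.8,0.8,0.8,0.8,0.8,0.8,-1,-1,-1,-1,-1,-1,-1], squeeze=120)

```text
t: 11.03
ee_pos: [0.5541, -0.267, 0.0197]
eef_rot: [0.618, 0.786, -0.0, 0.001]
wrist_force: [-2.4, 0.2, 7.2]
gripper_width: 0.284
finger_force: 116.9
```

>>> servo_tool(travel=[[0,0,0.02],[0,0,0.05],[0,0,0.09],[0,0,0.13],[0,0,0.17],[0,0,0.21],[0,0,0.23],[0,0,0.23],[0,0,0.23]], rotation=[[0,0,0],[0,0,0],[0,0,0],[0,0,0],[0,0,0],[0,0,0],[0,0,0],[0,0,0],[0,0,0]], hand=[-1,-1,-1,-1,-1,-1,-1,-1,-1])

```text
t: 11.78
ee_pos: [0.5531, -0.266, 0.2477]
eef_rot: [0.618, 0.786, -0.0, 0.001]
wrist_force: [-0.4, -0.8, -5.6]
gripper_width: 0.285
finger_force: 118.5
```

Run:
```python
from rig import *
from h import *
o=get_obs(); p,d=grab_frame("wrist"); c=calibration("wrist"); Q=cloud(c,d,c["mount"])
M=R.from_quat(o["eef_rot"]).as_matrix();print(o["t"],o["ee_pos"],o["wrist_force"],M[:,2].round(3),o["gripper_width"])
cv2.imwrite("pics/w6.png",p[:,:,::-1])
m=(d>0)&(Q[...,0]>.012)&(Q[...,0]<.09)&(abs(Q[...,1])<.045)&(Q[...,2]<-.03)&(Q[...,2]>-.08)
r,z,k=rect(m,Q);q=Q[k];print(r,z,np.linalg.lstsq(np.c_[q[:,:2],np.ones(len(q))],q[:,2],rcond=None)[0].round(4))
# target orientation at the guide: z=-axis, yaw lean 14.36
a=np.deg2rad(14.36);zt=np.array([.5*np.cos(a),.5*np.sin(a),-np.sqrt(.75)])
x=np.array([-np.sin(a),np.cos(a),0]);W=np.c_[x,np.cross(zt,x),zt]
print("W",W.round(4).tolist());rv=(R.from_matrix(W)*R.from_matrix(M).inv()).as_rotvec(degrees=True);print("rotvec",rv.round(2))
```

```text
11.7833 [ 0.5531277  -0.26603862  0.24765417] [-0.41906257 -0.78294969 -5.58208326] [ 0.001 -0.001 -1.   ] 0.2846552819125277
((48.664100646972656, 0.2861442565917969), (64.47506713867188, 74.0179672241211), 89.15457153320312) -0.04787335434003266 [ 0.142  -0.0015 -0.0568]
W [[-0.248, 0.839, 0.4844], [0.9688, 0.2148, 0.124], [0.0, 0.5, -0.866]]
rotvec [  7.34 -29.04   0.66]
```

View pics/w6.png

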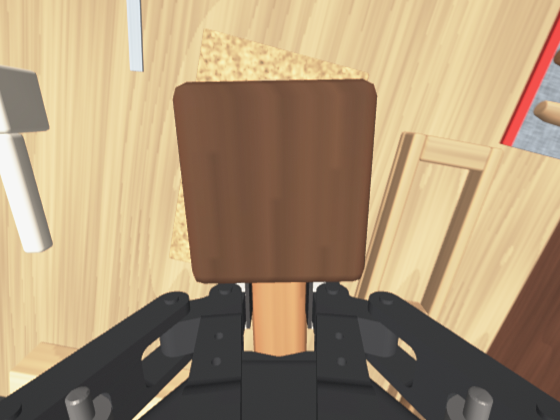

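The frame shows the dark mallet head held at (275,180), with the white look-alike untouched at the left (20,150). I'll check the head's tilt using its inner area only.

Run:
```python
from rig import *
from h import *
o=get_obs(); p,d=grab_frame("wrist"); c=calibration("wrist"); Q=cloud(c,d,c["mount"])
q=Q[100:260,210:345].reshape(-1,3);print(np.linalg.lstsq(np.c_[q[:,:2],np.ones(len(q))],q[:,2],rcond=None)[0].round(4),np.percentile(q,[1,50,99],axis=0).round(4))
for u in (240,275,310): print([ (v,Q[v,u].round(4).tolist()) for v in (85,100,260,276)])
```

```text
[-0.0293 -0.0002 -0.0466] [[ 0.0275 -0.0211 -0.0494]
 [ 0.0554  0.0006 -0.0479]
 [ 0.0791  0.0223 -0.0465]]
[(85, [0.0836, -0.0103, -0.0471]), (100, [0.0794, -0.0104, -0.0476]), (260, [0.0267, -0.0124, -0.0479]), (276, [0.0202, -0.0127, -0.0477])]
[(85, [0.0836, 0.0001, -0.0473]), (100, [0.0793, 0.0001, -0.0487]), (260, [0.0264, -0.0002, -0.0474]), (276, [0.0202, -0.0002, -0.0476])]
[(85, [0.0837, 0.0106, -0.0458]), (100, [0.0794, 0.0105, -0.0472]), (260, [0.0263, 0.0122, -0.0472]), (276, [0.0203, 0.0123, -0.0478])]
```

>>> servo_tool(travel=[[0.0399,0.2412,0.02],[0.0399,0.2412,0.02],[0.0399,0.2412,0.02],[0.0399,0.2412,0.02],[0.0399,0.2412,0.02],[0.0399,0.2412,0.02],[0.0399,0.2412,0.02],[0.0399,0.2412,0.02],[0.0399,0.2412,-0.02],[0.0399,0.2412,-0.05],[0.0399,0.2412,-0.05],[0.0399,0.2412,-0.05]], rotation=[[7.34,-29.04,0.66],[7.34,-29.04,0.66],[7.34,-29.04,0.66],[7.34,-29.04,0.66],[7.34,-29.04,0.66],[7.34,-29.04,0.66],[7.34,-29.04,0.66],[7.34,-29.04,0.66],[7.34,-29.04,0.66],[7.34,-29.04,0.66],[7.34,-29.04,0.66],[7.34,-29.04,0.66]], hand=[-1,-1,-1,-1,-1,-1,-1,-1,-1,-1,-1,-1])

```text
t: 12.88
ee_pos: [0.5909, -0.025, 0.1934]
eef_rot: [0.594, 0.763, 0.203, 0.154]
wrist_force: [1.1, -0.8, -2.8]
gripper_width: 0.281
finger_force: 118.7
```

```bash
cat > mal.py <<'E'
from rig import *
from h import *
F=np.array([0.61131,0.01706,0.14904])
def rm():
    o=get_obs();M=R.from_quat(o["eef_rot"]).as_matrix()
    print("t",round(o["t"],2),"ee",o["ee_pos"].round(4),"punch end minus head underside, tool axes mm",(M.T@(F-o["ee_pos"])*1e3-[0,0,16.2]).round(1),"F tool",(M.T@o["wrist_force"]).round(1),"z",M[:,2].round(3),"x",M[:,0].round(3))
rm()
E
python3 mal.py
python3 - <<'E'
from rig import *
import cv2
p,d=grab_frame("scene"); cv2.imwrite("pics/s2.png",cv2.resize(p[150:330,120:360,::-1],None,fx=3.2,fy=3.2,interpolation=2))
E
```

```text
t 12.88 ee [ 0.5909 -0.025   0.1934] punch end minus head underside, tool axes mm [35.4  4.3 37.4] F tool [-1.  -0.6  2.9] z [ 0.477  0.127 -0.87 ] x [-0.247  0.969  0.006]
```

View pics/s2.png

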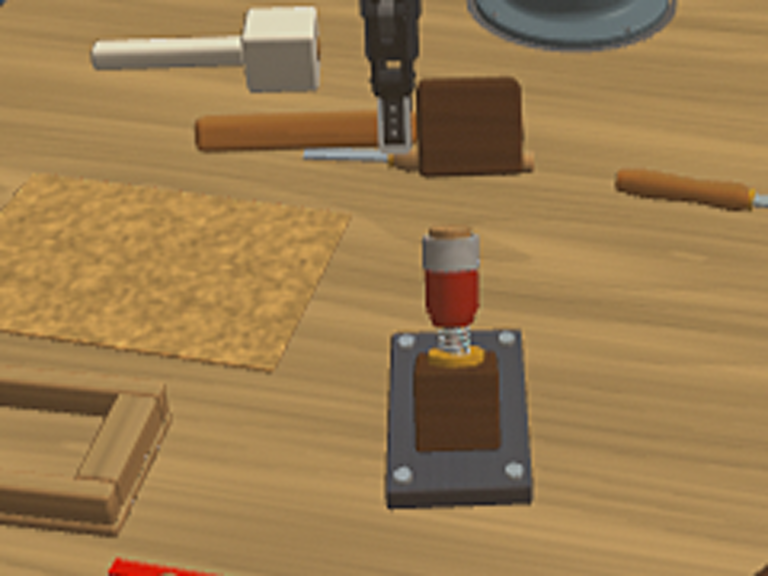

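The hooped punch at crop (452,250) is ready, and the mallet head at (470,125) hangs over its axis. I'll press it down along the axis.

>>> servo_tool(travel=[[0.0097,0.0025,-0.012],[0.0179,0.0046,-0.024],[0.0208,0.0054,-0.0292],[0.0228,0.0059,-0.0326],[0.0247,0.0064,-0.0361],[0.0266,0.0069,-0.0396],[0.0281,0.0072,-0.0422],[0.0291,0.0075,-0.0439],[0.0291,0.0075,-0.0439],[0.0291,0.0075,-0.0439]], rotation=[[0,0,0],[0,0,0],[0,0,0],[0,0,0],[0,0,0],[0,0,0],[0,0,0],[0,0,0],[0,0,0],[0,0,0]], hand=[-1,-1,-1,-1,-1,-1,-1,-1,-1,-1])

```text
t: 13.77
ee_pos: [0.6228, -0.0181, 0.156]
eef_rot: [0.592, 0.763, 0.205, 0.159]
wrist_force: [-7.7, -2.5, 3.1]
gripper_width: 0.285
finger_force: 120.9
```

```bash
python3 mal.py
```

```text
t 13.77 ee [ 0.6228 -0.0181  0.156 ] punch end minus head underside, tool axes mm [ 36.9  -5.6 -11.4] F tool [-0.5 -5.5 -6.8] z [ 0.485  0.124 -0.866] x [-0.249  0.968 -0.001]
```

>>> servo_tool(travel=[[0.001,0.0002,-0.0017],[0.0019,0.0005,-0.0035],[0.0029,0.0007,-0.0052],[0.0034,0.0009,-0.0061],[0.0034,0.0009,-0.0061]], rotation=[[0,0,0],[0,0,0],[0,0,0],[0,0,0],[0,0,0]], hand=[-1,-1,-1,-1,-1])

```text
t: 14.18
ee_pos: [0.6276, -0.0186, 0.1547]
eef_rot: [0.59, 0.764, 0.205, 0.161]
wrist_force: [-31.2, -8.8, 31.9]
gripper_width: 0.282
finger_force: 127.2
```

```bash
python3 mal.py
```

```text
t 14.18 ee [ 0.6276 -0.0186  0.1547] punch end minus head underside, tool axes mm [ 38.6  -8.6 -14.9] F tool [ -0.9 -11.9 -43.9] z [ 0.488  0.123 -0.864] x [-0.251  0.968 -0.004]
```

>>> servo_tool(travel=[[-0.005,-0.0013,0.009],[-0.015,-0.0038,0.026],[-0.034,-0.0087,0.06],[-0.034,-0.0087,0.09],[-0.034,-0.0087,0.12],[-0.034,-0.0087,0.12],[-0.034,-0.0087,0.12]], rotation=[[0,0,0],[0,0,0],[0,0,0],[0,0,0],[0,0,0],[0,0,0],[0,0,0]], hand=[-1,-1,-1,-1,-1,-1,-1])

```text
t: 14.77
ee_pos: [0.5926, -0.0258, 0.2708]
eef_rot: [0.592, 0.763, 0.205, 0.161]
wrist_force: [-0.1, 0.9, -4.7]
gripper_width: 0.283
finger_force: 120.4
```

Run:
```python
from rig import *
from h import *
o=get_obs();M=R.from_quat(o["eef_rot"]).as_matrix();print(o["t"],o["ee_pos"],M.round(3).tolist())
f0=np.load
p,d=grab_frame("scene");c=calibration("scene");P=cloud(c,d)
F=np.array([0.61131,0.01706,0.14904]);u=np.array([-.484,-.124,.866])
def st(P,d,n):
    s=(P-F)@u; rad=np.linalg.norm(P-F-s[...,None]*u,axis=-1); k=(d>0)&(rad<.009)&(abs(s)<.03); print(n,k.sum(),np.percentile(s[k]*1e3,[5,25,50,75,95]).round(1) if k.sum() else "")
st(P,d,"now");a=np.load("scene0.npz");st(cloud(c,a["d"]),a["d"],"start")
w,dw=grab_frame("wrist");Q=cloud(calibration("wrist"),dw,calibration("wrist")["mount"])
q=Q[100:260,210:345].reshape(-1,3);q=q[(q[:,2]<-.03)&(q[:,2]>-.08)];print("head",len(q),np.linalg.lstsq(np.c_[q[:,:2],np.ones(len(q))],q[:,2],rcond=None)[0].round(4),np.median(q,0).round(4))
cv2.imwrite("pics/s3.png",cv2.resize(p[150:330,120:360,::-1],None,fx=3.2,fy=3.2,interpolation=2))
# tool for laying: back to down, yaw 13.7
b=np.deg2rad(13.7);y=np.array([np.cos(b),np.sin(b),0]);z=np.array([0,0,-1.]);W=np.c_[np.cross(y,z),y,z]
print((R.from_matrix(W)*R.from_matrix(M).inv()).as_rotvec(degrees=True).round(2), np.array([.553,-.266,.12])-o["ee_pos"])
```

```text
14.7667 [ 0.59262643 -0.02579295  0.27081551] [[-0.248, 0.837, 0.488], [0.969, 0.216, 0.123], [-0.003, 0.504, -0.864]]
now 8 [-10.3 -10.2 -10.1 -10.   -9.9]
start 7 [1.8 1.9 2.  2.1 2.3]
head 21502 [-0.0386  0.0081 -0.0477] [ 0.0558  0.0003 -0.0498]
[-7.19 29.37 -0.7 ] [-0.03962643 -0.24020705 -0.15081551]
```

View pics/s3.png

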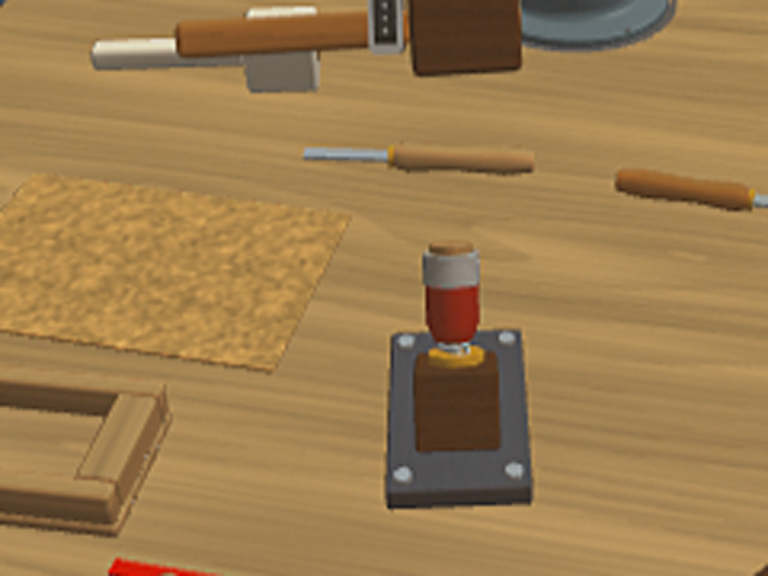

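The spring is compressed, and the punch end has dropped 12.1 mm with the hoop still on its shoulder at crop (452,268). I'll take the mallet back now.

>>> servo_tool(travel=[[-0.0396,-0.2402,-0.02],[-0.0396,-0.2402,-0.02],[-0.0396,-0.2402,-0.02],[-0.0396,-0.2402,-0.02],[-0.0396,-0.2402,-0.02],[-0.0396,-0.2402,-0.02],[-0.0396,-0.2402,-0.06],[-0.0396,-0.2402,-0.1],[-0.0396,-0.2402,-0.14],[-0.0396,-0.2402,-0.17],[-0.0396,-0.2402,-0.18],[-0.0396,-0.2402,-0.18],[-0.0396,-0.2402,-0.18],[-0.0396,-0.2402,-0.18]], rotation=[[-7.19,29.37,-0.7],[-7.19,29.37,-0.7],[-7.19,29.37,-0.7],[-7.19,29.37,-0.7],[-7.19,29.37,-0.7],[-7.19,29.37,-0.7],[-7.19,29.37,-0.7],[-7.19,29.37,-0.7],[-7.19,29.37,-0.7],[-7.19,29.37,-0.7],[-7.19,29.37,-0.7],[-7.19,29.37,-0.7],[-7.19,29.37,-0.7],[-7.19,29.37,-0.7]], hand=[-1,-1,-1,-1,-1,-1,-1,-1,-1,-1,-1,-1,-1,-1])

```text
t: 16.03
ee_pos: [0.5535, -0.2663, 0.0897]
eef_rot: [0.618, 0.786, -0.001, -0.001]
wrist_force: [0.3, -0.9, -3.9]
gripper_width: 0.283
finger_force: 120.0
```

```bash
python3 mal.py
```

```text
t 16.03 ee [ 0.5535 -0.2663  0.0897] punch end minus head underside, tool axes mm [261.8 122.7 -75.7] F tool [-1.   0.   3.9] z [-0.002 -0.    -1.   ] x [-0.235  0.972  0.   ]
```

Next I'll lower it 69 mm to just on the mat, then check contact.

>>> servo_tool(travel=[[0,0,-0.03],[0,0,-0.055],[0,0,-0.064],[0,0,-0.068],[0,0,-0.07],[0,0,-0.0705],[0,0,-0.0705]], rotation=[[0,0,0],[0,0,0],[0,0,0],[0,0,0],[0,0,0],[0,0,0],[0,0,0]], hand=[-1,-1,-1,-1,-1,-1,-1])

```text
t: 16.62
ee_pos: [0.5533, -0.2662, 0.019]
eef_rot: [0.618, 0.786, -0.001, -0.001]
wrist_force: [-0.6, -0.3, -1.0]
gripper_width: 0.279
finger_force: 120.5
```

>>> servo_tool(travel=[[0,0,-0.0005],[0,0,-0.0005],[0,0,-0.0005],[0,0,-0.0005],[0,0,-0.0005],[0,0,-0.0005],[0,0,0.02],[0,0,0.06],[0,0,0.1],[0,0,0.14],[0,0,0.16],[0,0,0.16]], rotation=[[0,0,0],[0,0,0],[0,0,0],[0,0,0],[0,0,0],[0,0,0],[0,0,0],[0,0,0],[0,0,0],[0,0,0],[0,0,0],[0,0,0]], hand=[-1,-0.2,0.2,0.5,0.7,0.8,0.8,0.8,0.8,0.8,0.8,0.8])

```text
t: 17.62
ee_pos: [0.555, -0.2674, 0.184]
eef_rot: [0.618, 0.786, -0.001, 0.003]
wrist_force: [1.1, -0.5, 1.0]
gripper_width: 0.9
finger_force: 0.0
```

Run:
```python
from rig import *
from h import *
o=get_obs(); p,d=grab_frame("wrist"); c=calibration("wrist"); T=wristT(c,o); P=cloud(c,d,T); z=np.where(d>0,P[...,2],-1)
print(o["t"],o["ee_pos"],o["wrist_force"],o["gripper_width"])
print(rect((z>.06)&(z<.08)&(np.hypot(P[...,0]-.541,P[...,1]+.217)<.06),P)[:2])
s,ds=grab_frame("scene");c=calibration("scene");P=cloud(c,ds);F=np.array([0.61131,0.01706,0.14904]);u=np.array([-.484,-.124,.866])
s_=(P-F)@u; rad=np.linalg.norm(P-F-s_[...,None]*u,axis=-1); k=(ds>0)&(rad<.009)&(abs(s_)<.03);print(np.median(s_[k]))
a=np.load("scene0.npz");df=np.abs(s.astype(int)-a["p"]).sum(2)>60;df[:110]=0
n,l,st,ce=cv2.connectedComponentsWithStats(df.astype(np.uint8));print([(q.tolist(),e.round().tolist()) for q,e in zip(st[1:],ce[1:]) if q[4]>25])
```

```text
17.6167 [ 0.55496034 -0.26742939  0.1839651 ] [ 1.06283345 -0.53544104  1.02695794] 0.8997216500156734
(((542.0870971679688, -215.43414306640625), (63.99650573730469, 69.37055206298828), 13.655829429626465), np.float64(0.06741067387542238))
-0.010162225015756345
[([117, 110, 41, 78, 2031], [140.0, 142.0]), ([486, 110, 73, 38, 951], [525.0, 121.0]), ([344, 113, 28, 8, 114], [359.0, 117.0]), ([179, 211, 18, 34, 62], [192.0, 230.0]), ([254, 221, 13, 6, 64], [259.0, 224.0]), ([252, 228, 18, 13, 185], [261.0, 234.0]), ([112, 233, 51, 3, 53], [136.0, 234.0]), ([253, 245, 17, 13, 97], [261.0, 253.0]), ([367, 269, 18, 19, 254], [376.0, 278.0])]
```

The mallet lies flat on the mat: the head top is at 67 mm, so its middle is about 36 mm up. The punch is down with the hoop on it. Scene changes appear only at the arm, mallet, punch and the hoop's old place. Handing in.

```bash
python3 -c "
from rig import *
print(hand_in())"
```

```text
the job is handed in; nothing more can be done
None
```

The job is handed in at about 17.7 s of the 72 s allowed: the steel hoop is home on the punch, the mallet drove the punch about 12 mm down to its stop and is back on its mat, and I saw nothing else moved; the verdict was not shown.

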